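# Show the glass reference slide label up over the backlight

## Task

Pull the drawer of the low blue-fronted unit fully open by its handle, find the frosted end of the glass slide standing in it by the notch in its corner, and take the slide out by its clear part, with the frosted end uncovered and the stand left upright in the open drawer. Finish while still holding the slide at rest over the middle of the white backlight panel, about 20 cm above the bench, tipped so that its label face looks upward, 45 degrees or flatter. Leave the tape roll, the red bottle and the small metal housing where they are.

Things in the scene. Friction and masses are not known exactly. Their poses are not given: they have to be found in the camera images.
- unit: low drawer unit, fixed, grey with one blue drawer front, 220 deep (x) x 220 wide (y) x 100 mm high; origin at the centre of its underside, its own -x axis points out of the front, the way the drawer opens
- unit_drawer0 (a joint): how far the drawer is pulled out, m: 0 shut (as at the start), stop at 0.150; runs with about 1 N of friction and stays where it is left. Inside, the drawer is 175 mm (x) x 178 mm (y), floor about 22 mm above the bench, walls up to 78 mm above the bench
- unit_drawer0_handle (a point): middle of the drawer's steel bar handle: a round bar 11 mm thick, 110 mm long along the unit's y, its axis 35 mm in front of the drawer front and 38 mm below the unit's top; free above, behind and below; it moves with the drawer
- slide_mid (a point): centre of the glass slide, 80 long (x) x 8 thick (y) x 46 mm high (z), 0.08 kg. At the start it stands on its long edge in the stand, inside the shut drawer, turned any way. Axes: -x points to the frosted end (the last 26 mm, from x = -14 to -40 mm), +z to the edge that stands up at the start, +y out of the face that carries the label (white frosted patch with an orange band and black bars). The rest (x over -14 mm) is clear glass
- slide_notch (a point): the notch: a 12 x 12 mm bevel cut off the slide's upper corner at its frosted end. With the notch uppermost and to the right, the label faces the viewer
- stand_top (a point): top centre of the loose round stand (foot diameter 92 mm, 20 mm high, 0.5 kg, black and grey), which stands in the drawer; z up. The slide sits 14 mm deep in its slot, which is 10 mm wide, so that 32 mm of the slide stand above this point; it lifts straight out
- panel_mid (a point): centre of the top face of the fixed flat backlight panel, white in an aluminium frame, 120 x 120 x 12 mm
- tape_roll_mid (a point): centre of the roll of yellow tape, 58 mm across, 19 mm high, lying flat on the bench; bystander
- threadlock_mid (a point): centre of the small red bottle with a blue cap, 16 x 26 x 70 mm, standing; bystander
- housing_1_mid (a point): centre of the small grey metal housing, 30 x 49 x 31 mm; bystander

How it is judged (in metres and radians):
On the way, in this order (a step that is already met when the one before it is completed fails the run):
1. the drawer is pulled open by at least 11 cm, the slide still in its stand (value of joint unit_drawer0 above 0.11 m and distance between slide_mid and stand_top below 0.025 m), for 0.1 s.
2. the slide is held in the fingers clear of the stand (distance between slide_mid and stand_top above 0.06 m and contact force between the fingers and slide above 0.5 N), for 0.2 s.
At the end, for the whole second after the job is handed in: Slide held at rest by its clear part (at most 6 mm past its middle), touching nothing else, centre within 50 mm of the panel's centre from above, 140 to 280 mm above the bench, label normal within 57 degrees of straight up; drawer open over 50 mm, stand upright in it (horizontal distance between slide_mid and panel_mid below 0.05 m and height (world z) of slide_mid between 0.14 and 0.28 m and angle between slide_mid's own y axis and vertical below 1 rad and x of the grasp point in the frame of slide_mid above -0.006 m and contact force between the fingers and slide above 0.5 N and contact force between slide and panel below 0.05 N and linear speed of slide below 0.03 m/s and angular speed of slide below 0.3 rad/s and value of joint unit_drawer0 above 0.05 m and angle between stand_top's own z axis and vertical below 0.2 rad and height (world z) of stand_top below 0.06 m); the arm keeps its last pose, push and grip.
It fails at once if a bystander (tape roll, threadlock bottle, housing) is moved by more than 25 mm (distance of any of tape_roll_mid, threadlock_mid, housing_1_mid from where it was at the start of the episode above 0.025 m).
It fails at once if the stand is tipped over or lifted out of the drawer (angle between stand_top's own z axis and vertical above 0.5 rad or height (world z) of stand_top above 0.09 m).
It also fails if it takes over 53 s, if anything falls off the work surface, if the arm or the gripper's body presses on something with over 40 N, if the wrist force passes 120 N, or if a joint passes its speed limit or range.

## Robot

A 6-joint arm with a two-finger parallel gripper is mounted at the origin on a cart in front of the work surface, level with it; the furniture and walls round the work are solid. World frame = base frame: x ahead of the robot, y to its left, z up, the work surface at z = 0. Lengths are in m, angles in degrees, forces in N, time in s.
With the tool pointing down it reaches from about 0.275 to 0.725 m from the base axis. Payload 5.6 kg.
Tool frame: the origin (TCP) lies at the very end of the fingers, on their centre line; the grasp point (between the pads) lies 19 mm behind it; z points along the fingers, x is the direction in which the jaws open and shut, and the axes are right-handed (so a half turn about z gives the same grasp; the last joint's range is limited). The gripper opens to 85 mm and grips with 20 to 120 N. Pads are 22 mm wide; open, the fingers measure 114 mm over their backs; the gripper's body (76 mm by 85 mm) begins 54 mm behind the grasp point. The pads swing forward as they close: fully open they stand 13 mm farther back than shut.
Start: joints at [-60.126, 14.616, 6.199, 0, -81.583, -16.306], TCP at [0.129, -0.535, 0.231] pointing down, gripper open.
Joint ranges: [-168.99, 168.99], [-69.2, 112.95], [-62.41, 85.93], [-164.36, 98.24], [-168.68, -3.75], [-174.98, 174.98]. Speed limits (degrees/s): [147.25, 147.25, 180, 180, 180, 180].

## Interface

Orientations are given as [roll, pitch, yaw] about the fixed x, y, z axes, in that order (R = Rz(yaw) Ry(pitch) Rx(roll)).
In Python, from bench import ctrl, claw, kin, sensors, viewer, workorder gives the robot as it stands. The module is installed in compiled form; this text tells all that it offers. Calls block until the motion is done:
- ctrl.move_pose(position, orientation): joint-space move of the TCP to a pose.
- ctrl.move_straight(position, rot=None, vel=0.15, force_limit=None): straight line of the TCP; rot=None keeps the orientation; vel is the mean speed in m/s. With force_limit (N) it stops when the force on the tool has changed by that much, and returns True; else False.
- ctrl.set_joints(angles): joint-space move.
- claw.set_gripper(opening, grip_force=None): opening from 0.0 (shut) to 1.0 (fully open); grip_force is the grip in N (None keeps the last); returns when the fingers have stopped.
- ctrl.hold(seconds).
- kin.ik(position, orientation): joint angles nearest the present ones, or None.
- sensors.get_obs(): the state.
- viewer.snapshot(name): name is "side" or "top" or "wrist"; returns the picture (384x512x3 uint8, red, green, blue); there is no depth.
- viewer.get_calibration(name): a dict with "K" (3x3 intrinsics, pixels), "D" ([k1, k2, p1, p2, k3] as OpenCV has them; the pictures are not rectified), "R" (3x3) and "t" (3): a world point X has camera coordinates R X + t. Camera axes: x right, y down, z forward; pixel columns grow to the right and rows downward; lengths in m; the calibration is good to about 2 mm. A picture is of the moment at which its call begins: read the wrist's pose just before it. get_calibration takes no time and is no camera call; for the wrist camera it gives the pose at the moment of the call.
A pose or a line that the arm cannot do raises ctrl.IKError and nothing moves.
- workorder.finish_job(): hands the job in, once; it reports no verdict.
The state is a dict: "t": time; "joint_pos": joint angles; "joint_vel": joint speeds; "tau": joint torques, N m; "position": TCP position; "orientation": TCP orientation; "ft_force": force on the tool from outside, world axes, zero at the start; "torque": the same for the moment, N m; "finger_gap": opening from 0.0 (shut) to 1.0 (fully open).
Only numpy, scipy, OpenCV 4.12 (cv2) and the standard library are available. Lean on these libraries where they do the work, as an engineer would, in place of code of your own. Each camera call takes 0.05 s, during which the arm holds its last target. There are 200 camera calls.

## Working session

There is one attempt and no reset: what is moved stays moved. The work goes in short steps, each a Python script; the robot and the scene stay as the last script left them, time stands still between calls to the robot, and variables do not carry over. Pictures are saved under pics/ and viewed, about 8 in all and at most 12, crops included, and the job is handed in when it is done.

```bash
mkdir -p pics; cat > h.py <<'E'
import numpy as np, cv2
from scipy.spatial.transform import Rotation as Ro
from bench import ctrl, claw, kin, sensors, viewer, workorder
def save(im,n): cv2.imwrite('pics/'+n,im[:,:,::-1])
def ray(c,uv):
    K,D,R,t=[np.array(c[k],float) for k in ('K','D','R','t')]
    p=cv2.undistortPoints(np.array(uv,float).reshape(-1,1,2),K,D).reshape(-1,2)
    d=np.c_[p,np.ones(len(p))]@R
    return -R.T@t,d
def atz(c,uv,z):
    o,d=ray(c,uv); z=np.asarray(z,float)*np.ones(len(d))
    return o+d*((z-o[2])/d[:,2])[:,None]
def proj(c,X):
    R=np.array(c['R'],float)
    return cv2.projectPoints(np.array(X,float).reshape(-1,3),cv2.Rodrigues(R)[0],np.array(c['t'],float),np.array(c['K'],float),np.array(c['D'],float))[0].reshape(-1,2)
E
python3 - <<'E'
from h import *
a=viewer.snapshot('top');b=viewer.snapshot('side')
save(cv2.resize(a,(800,600),interpolation=cv2.INTER_CUBIC),'top0.png');save(cv2.resize(b,(800,600),interpolation=cv2.INTER_CUBIC),'side0.png')
for n in('top','side'):
    c=viewer.get_calibration(n);print(n,-np.array(c['R']).T@np.array(c['t']),np.round(c['R'],3).tolist(),np.round(c['K'],0).tolist())
E
```

```text
top [ 0.44635126 -0.22356411  1.04271441] [[-0.024, -0.999, 0.026], [-0.997, 0.023, -0.068], [0.067, -0.028, -0.997]] [[354.0, 0.0, 255.0], [0.0, 354.0, 192.0], [0.0, 0.0, 1.0]]
side [ 0.58242164 -1.15394344  0.43716305] [[0.997, 0.08, 0.005], [0.035, -0.37, -0.928], [-0.072, 0.925, -0.372]] [[361.0, 0.0, 259.0], [0.0, 361.0, 191.0], [0.0, 0.0, 1.0]]
```

View pics/top0.png

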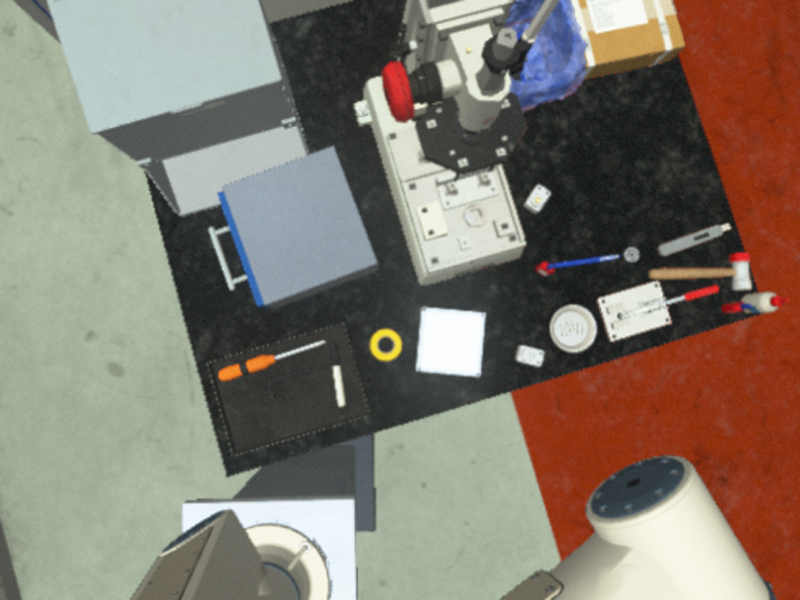

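View pics/side0.png

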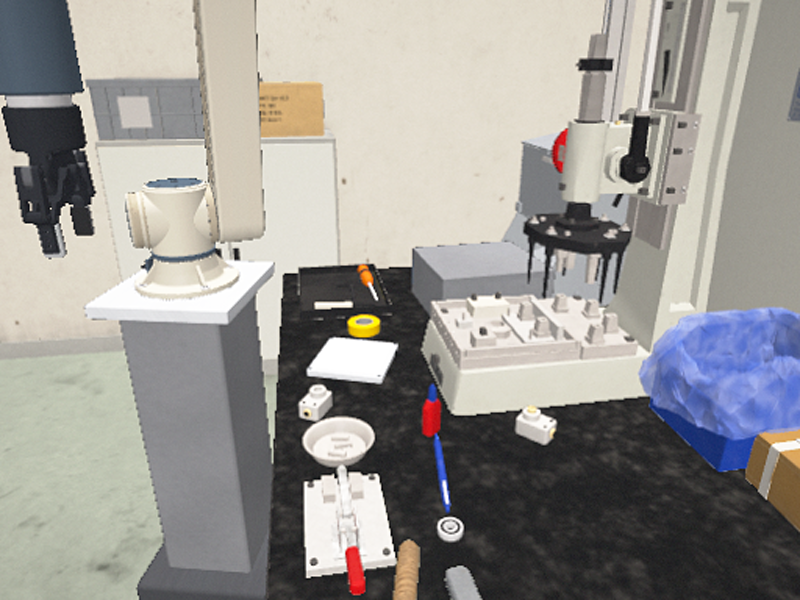

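The top view shows the unit at about (300,228), with its front and handle (bar from (210,231) to (233,288)) facing left, which is +y. The panel is at (451,342), the tape at (386,345), the housing at (530,355) and the red bottle at (543,268). The side view agrees.

```bash
python3 - <<'E'
from h import *
c=viewer.get_calibration('top')
s=lambda P:(np.array(P,float)+.5)/1.5625-.5
T=atz(c,s([(222,188),(333,148),(377,265),(262,305)]),.1);print('unit top\n',T.round(3),np.linalg.norm(np.diff(T,axis=0),axis=1))
H=atz(c,s([(211,231),(233,288)]),.062);print('handle',H.round(3),H.mean(0),np.linalg.norm(H[0]-H[1]))
P=atz(c,s([(420,308),(485,312),(480,376),(417,371)]),.012);print('panel',P.round(3),P.mean(0))
print('tape,bottle,housing',atz(c,s([(386,345),(543,268),(530,355)]),[.015,.07,.03]).round(3))
print('cabinet low corner',atz(c,s([(182,214),(305,155)]),.0).round(3))
# wide unit fit
ang=np.degrees(np.arctan2(*(H[0]-H[1])[1::-1]));print(ang)
E
```

```text
unit top
 [[ 0.711  0.051  0.1  ]
 [ 0.778 -0.141  0.1  ]
 [ 0.571 -0.213  0.1  ]
 [ 0.507 -0.016  0.1  ]] [0.20403212 0.21926909 0.2072774 ]
handle [[0.644 0.082 0.062]
 [0.541 0.043 0.062]] [0.59231759 0.06258327 0.062     ] 0.11029261247472914
panel [[ 0.5   -0.291  0.012]
 [ 0.49  -0.413  0.012]
 [ 0.371 -0.4    0.012]
 [ 0.383 -0.282  0.012]] [ 0.43614226 -0.34651436  0.012     ]
tape,bottle,housing [[ 0.433 -0.226  0.015]
 [ 0.564 -0.509  0.07 ]
 [ 0.408 -0.49   0.03 ]]
cabinet low corner [[ 0.69   0.157  0.   ]
 [ 0.801 -0.078  0.   ]]
20.731846423706322
```

```bash
python3 - <<'E'
from h import *
o=sensors.get_obs();print(o['t'],o['orientation'],o['ft_force'])
for y in(109.3,-70.7):
    q=[kin.ik(p,[180,0,y]) for p in ([.592,.063,.2],[.592,.063,.043],[.542,.205,.043])]
    print(y,[None if a is None else np.round(a) for a in q])
claw.set_gripper(.33,60)
ctrl.move_pose([.592,.063,.2],[180,0,109.3 if kin.ik([.592,.063,.2],[180,0,109.3]) is not None and abs(kin.ik([.592,.063,.2],[180,0,109.3])[5])<abs(kin.ik([.592,.063,.2],[180,0,-70.7])[5]) else -70.7])
c=viewer.get_calibration('wrist');im=viewer.snapshot('wrist');save(im,'w1.png')
o=sensors.get_obs();print(o['t'],o['position'],o['orientation'],o['finger_gap'],o['joint_pos'])
print('handle pred',proj(c,[[.644,.082,.062],[.541,.043,.062],[.592,.063,.043]]), 'tcp',proj(c,[o['position']]))
E
```

```text
0.1 [-1.79996866e+02 -9.52337474e-02  1.03562466e+02] [ 0.11084172 -0.53075971 -0.74776208]
109.3 [array([ 21.,  20.,  10.,   0., -79., -92.]), array([ 21.,  27.,  -5.,   0., -59., -92.]), array([  36.,   25.,   -7.,    0.,  -58., -107.])]
-70.7 [array([ 21.,  20.,  10.,   0., -79.,  88.]), array([ 21.,  27.,  -5.,   0., -59.,  88.]), array([ 36.,  25.,  -7.,   0., -58.,  73.])]
3.4083 [0.59203721 0.06226827 0.20010132] [-1.79994678e+02 -3.78536275e-03 -7.07774176e+01] 0.32932215929253644 [ 2.10388880e+01  2.03438997e+01  9.67090444e+00  4.02180053e-03
 -7.93218050e+01  8.81829496e+01]
handle pred [[252.04753005 129.14555627]
 [254.78122432 228.20159453]
 [252.99477201 177.22269128]] tcp [[252.76895312 247.12901589]]
```

View pics/w1.png

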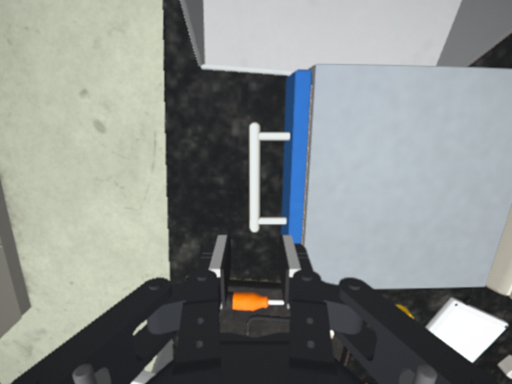

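The wrist view shows the handle bar running from (254,125) to (254.5,231), within 2 px of the prediction. The gap behind it is clear. I'll refine the estimate, grip and pull.

```bash
cat > s3.py <<'E'
from h import *
c=viewer.get_calibration('wrist')
H=atz(c,[(254,124.5),(254.3,230.5)],.066);m=H.mean(0);d=(H[0]-H[1]);L=np.linalg.norm(d);d/=L
F=atz(c,[(312,66),(303,243)],.1);f=F[0]-F[1];f/=np.linalg.norm(f)
F2=atz(c,[(308,66),(512,67)],.1)
print('handle',m,L,np.degrees(np.arctan2(d[1],d[0])),'front',np.degrees(np.arctan2(f[1],f[0])),F2.round(3))
ang=np.degrees(np.arctan2(d[1],d[0]))
assert abs(ang-19.5)<3 and abs(L-.11)<.008
a=np.radians(ang);out=np.array([-np.sin(a),np.cos(a),0]);yaw=ang-90
m[2]=0
print('m',m,out)
ctrl.move_pose(m+[0,0,.12],[180,0,yaw])
print('down stop',ctrl.move_straight(m+[0,0,.041],force_limit=12,vel=.1), sensors.get_obs()['ft_force'])
claw.set_gripper(0,60)
o=sensors.get_obs();print(o['t'],o['finger_gap'],o['position'],o['ft_force'])
E
python3 s3.py
```

```text
handle [0.59461509 0.06247762 0.066     ] 0.11589452586550048 19.418900322998223 front 19.828583641035493 [[ 0.711  0.056  0.1  ]
 [ 0.772 -0.108  0.1  ]]
m [0.59461509 0.06247762 0.        ] [-0.33247226  0.94311304  0.        ]
down stop True [-3.65111456  0.45258346  7.85063066]
4.8667 0.10406577166624024 [0.59403159 0.06290023 0.0446087 ] [-2.60079942  3.15126665  5.67238016]
```

```bash
python3 - <<'E'
from h import *
a=np.radians(19.5);out=np.array([-np.sin(a),np.cos(a),0])
p=np.array(sensors.get_obs()['position'])
r=ctrl.move_straight(p+out*.152,vel=.12,force_limit=30)
o=sensors.get_obs();print(r,o['t'],o['position'],(np.array(o['position'])-p)@out,o['ft_force'],o['finger_gap'])
save(viewer.snapshot('top')[100:260,80:280].repeat(4,0).repeat(4,1),'top1.png')
E
```

```text
False 6.2917 [0.54467775 0.20431244 0.04464469] 0.14977566642439125 [ 7.85373012 -6.85048426 -1.64857896] 0.1067981460159052
```

View pics/top1.png

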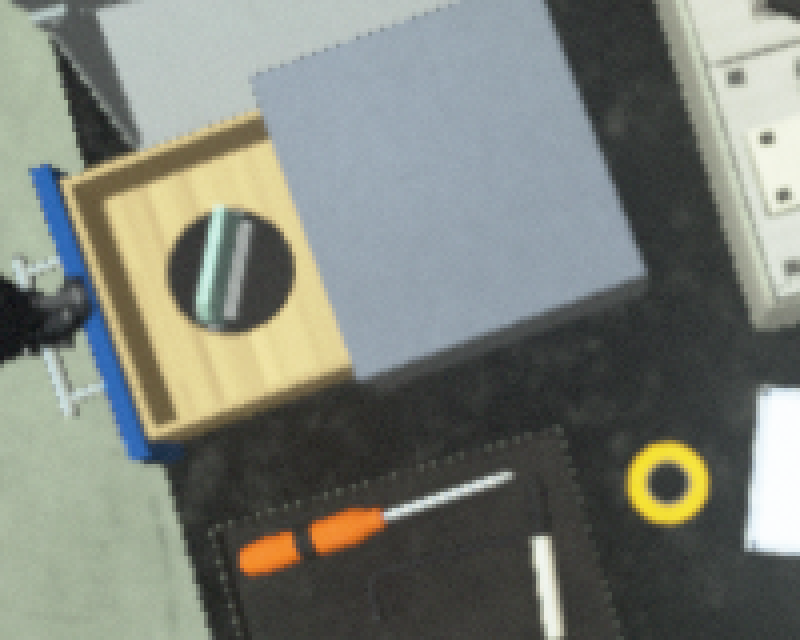

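The drawer is fully open (149.8 mm of travel). The slide stands in the stand at crop (215,265), with its long axis near world x. I'll release the handle, lift, and look at the slide from both faces with the wrist camera.

```bash
cat > s5.py <<'E'
from h import *
ct=viewer.get_calibration('top')
S=atz(ct,[(80+216/4,100+265/4)],.072)[0];print('slide approx',S, 'stand',atz(ct,[(80+231/4,100+269/4)],.042))
# tool->cam
o=sensors.get_obs();Rt=Ro.from_euler('xyz',o['orientation'],degrees=True).as_matrix();pt=np.array(o['position'])
cw=viewer.get_calibration('wrist');Rc=np.array(cw['R']);tc=np.array(cw['t'])
Rct=Rc@Rt; pct=Rc@pt+tc; print('tcp in cam',pct,'tool z in cam',Rct[:,2])
claw.set_gripper(.33); p=pt.copy();p[2]=.17; ctrl.move_straight(p,vel=.2)
q0=np.array(sensors.get_obs()['joint_pos'])
out=[]
for sy in(1,-1):
    best=None
    for el in(60,68,75):
      for dist in(.2,.24):
        for roll in range(0,360,15):
            e=np.radians(el);d=np.array([0,sy*np.cos(e),np.sin(e)])
            z=-d; x0=np.array([1.,0,0]);y0=np.cross(z,x0)
            a=np.radians(roll);x=np.cos(a)*x0+np.sin(a)*y0;y=np.cross(z,x)
            Rw=np.array([x,y,z]) ; C=S+d*dist
            R=Rw.T@Rct; P=C+Rw.T@pct
            if P[2]<.13: continue
            eul=Ro.from_matrix(R).as_euler('xyz',degrees=True)
            q=kin.ik(P,eul)
            if q is None: continue
            cost=np.abs(np.array(q)-q0).max()+(el-60)*2+(dist-.2)*100
            if best is None or cost<best[0]: best=(cost,el,dist,roll,P,eul,q)
    if best is None: print(sy,'none');continue
    print(sy,best[:4],best[4].round(3),np.round(best[6]))
    ctrl.move_pose(best[4],best[5])
    c=viewer.get_calibration('wrist');im=viewer.snapshot('wrist');np.savez(f'v{sy}.npz',im=im,**{k:np.array(c[k]) for k in 'KDRt'})
    out.append(cv2.resize(im,(400,300),interpolation=cv2.INTER_AREA))
    uv=proj(c,[S])[0];print(uv)
    u,v=np.clip(np.round(uv).astype(int),[100,75],[411,308]);out.append(cv2.resize(im[v-75:v+75,u-100:u+100],(400,300),interpolation=cv2.INTER_CUBIC))
    print('crop origin',u-100,v-75)
print(sensors.get_obs()['t'])
save(np.vstack([np.hstack(out[i:i+2]) for i in range(0,len(out),2)]),'w2.png')
E
python3 s5.py
```

```text
slide approx [0.5901465  0.08129543 0.072     ] stand [[0.59149132 0.08007869 0.042     ]]
tcp in cam [-0.00093222  0.03172391  0.1611806 ] tool z in cam [ 7.90616858e-04 -3.19198237e-01  9.47687639e-01]
1 (np.float64(28.755360135169603), 60, 0.24, 45) [0.567 0.102 0.151] [ 38.  15. -18.  25. -59.  87.]
[256.01479798 193.11561132]
crop origin 156 118
-1 (np.float64(29.9552804953275), 60, 0.24, 120) [0.563 0.056 0.149] [ 10.  10. -10. -21. -52.  56.]
[255.00796238 194.88718042]
crop origin 155 120
8.8167
```

View pics/w2.png

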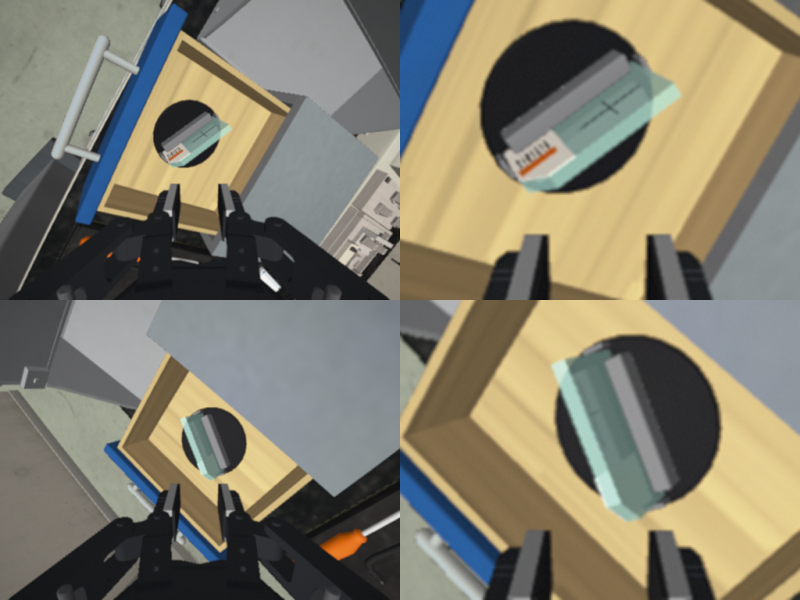

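View 1, from +y, shows the label (bars and orange band) at the frosted end, with the bevel there too. That end points to world -x, so the label normal is about +y, which agrees with the notch rule. View 2 shows the plain back. Next I'll zoom in to localise the slide precisely.

```bash
python3 - <<'E'
from h import *
P=[]
for s,(x0,y0) in((1,(198,136)),(-1,(218,140))):
    im=np.load(f'v{s}.npz')['im'];P.append(cv2.resize(im[y0:y0+100,x0:x0+100],(400,400),interpolation=cv2.INTER_CUBIC))
save(np.hstack(P),'w3.png')
E
```

```text
(no output)
```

View pics/w3.png

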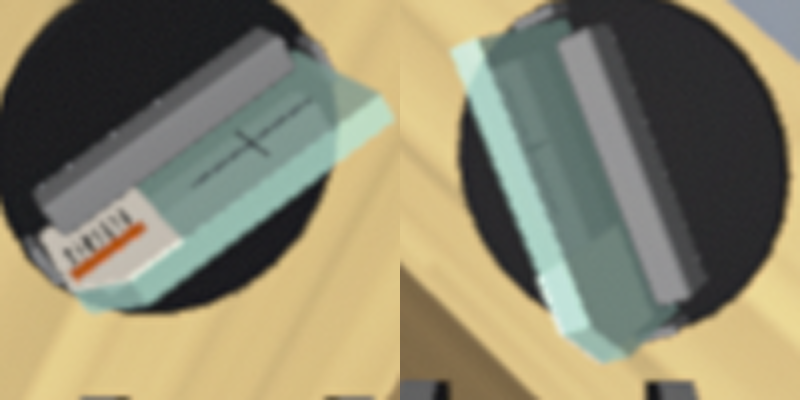

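```bash
python3 - <<'E'
from h import *
from scipy.optimize import least_squares
V={s:dict(np.load(f'v{s}.npz')) for s in(1,-1)}
t=.023
M=np.array([(.04,.004,t),(.04,-.004,t),(-.028,.004,t),(-.028,-.004,t)])
obs={1:np.array([(382,90),(395,118),(130,277),(150,305)])/4.+[198,136]-.375,
 -1:np.array([(52,48),(80,38),(162,335),(187,322)])/4.+[218,140]-.375}
def res(p,sp=False):
    X=M@Ro.from_euler('z',p[3]).as_matrix().T+p[:3]
    r={s:(proj(V[s],X)-obs[s]) for s in V}
    return r if sp else np.concatenate([r[s].ravel() for s in V])
f=least_squares(res,[.59,.08,.051,-.08]);print(f.x[:3].round(4),np.degrees(f.x[3]));print({k:v.round(1).tolist() for k,v in res(f.x,1).items()})
f2=least_squares(lambda p:res([p[0],p[1],.051,p[2]]),[.59,.08,-.08]);print('z fixed',f2.x[:2].round(4),np.degrees(f2.x[2]),f2.cost,f.cost)
yw=np.degrees(f.x[3]);g=f.x[:3]+Ro.from_euler('z',f.x[3]).apply([.014,0,0])
for y in(yw+90,yw-90):print(y,[np.round(kin.ik([g[0],g[1],z],[180,0,y])) for z in(.15,.047)])
# final pose candidates: tool x=+-slide y(n), tilt th about slide x, at panel
pm=np.array([.436,-.347,.2])
for sgn in(90,-90):
  for th in(45,55,60,65,70):
    L=[]
    for ys in range(-180,180,15):
        Rs=Ro.from_euler('z',ys,degrees=True)*Ro.from_euler('x',th,degrees=True)   # slide frame
        Rt=Rs*Ro.from_euler('z',sgn,degrees=True)*Ro.from_euler('x',180,degrees=True)
        tcp=pm+Rs.apply([.014,0,-.006]) # tcp in slide frame approx
        q=kin.ik(tcp,Rt.as_euler('xyz',degrees=True))
        if q is not None:L.append((ys,np.round(q).astype(int).tolist()))
    print(sgn,th,L)
E
```

```text
[0.5941 0.0835 0.0506] -9.90002330099744
{1: [[-0.4, 0.4], [0.1, 0.5], [-0.4, 0.1], [-0.5, -0.4]], -1: [[-0.8, -0.1], [-0.5, -0.8], [-0.3, -0.7], [1.0, 0.5]]}
z fixed [0.5941 0.0835] -9.91988669610581 2.5238550779387765 2.258604464817223
80.09997669900255 [array([  22.,   24.,    7.,    0.,  -74., -122.]), array([  22.,   28.,   -2.,    0.,  -60., -122.])]
-99.90002330099745 [array([ 22.,  24.,   7.,   0., -74.,  58.]), array([ 22.,  28.,  -2.,   0., -60.,  58.])]
90 45 [(-180, [-2, 7, -42, 57, -57, 52]), (-165, [-9, 0, -50, 71, -43, 58]), (-150, [-25, -5, -56, 91, -24, 63]), (-105, [-35, -2, -24, -30, -29, -139]), (-90, [-47, 4, -13, -44, -48, -111]), (-75, [-52, 11, -4, -47, -64, -96]), (-60, [-54, 17, 5, -46, -77, -86]), (-45, [-53, 24, 14, -44, -89, -78]), (-30, [-51, 30, 24, -42, -100, -71]), (-15, [-47, 36, 32, -39, -110, -64]), (0, [-43, 40, 40, -36, -119, -56]), (15, [-39, 45, 47, -31, -126, -47]), (30, [-34, 48, 50, -24, -132, -36]), (45, [-29, 49, 50, -16, -133, -22]), (60, [-24, 49, 45, -6, -131, -8]), (75, [-19, 47, 37, 4, -126, 5]), (90, [-14, 43, 27, 12, -118, 16]), (10
[... 6520 characters left out ...]
-105, [-69, 4, -28, -91, -49, 116]), (-90, [-71, 12, -19, -81, -64, 115]), (-75, [-70, 19, -8, -74, -77, 115]), (-60, [-68, 27, 3, -69, -89, 115]), (-45, [-64, 34, 15, -64, -101, 114]), (-30, [-60, 41, 28, -61, -113, 114]), (-15, [-56, 47, 40, -60, -125, 114]), (0, [-51, 53, 52, -59, -136, 114]), (15, [-46, 58, 62, -59, -148, 115]), (30, [-40, 62, 71, -57, -158, 118]), (45, [-33, 65, 74, -45, -164, 132]), (60, [-25, 66, 66, -14, -159, 165]), (75, [-19, 62, 50, 7, -148, -173]), (90, [-13, 57, 35, 18, -136, -162]), (105, [-8, 51, 19, 26, -124, -156]), (120, [-3, 45, 4, 34, -112, -153]), (135, [1, 38, -11, 41, -101, -153]), (150, [5, 31, -26, 51, -90, -154]), (165, [6, 24, -41, 63, -80, -156])]
```

The fit is tight: slide centre (0.594, 0.0835), z 0.0506 against 0.051 expected, yaw -9.9°, residuals under 1 px. I'll grasp 14 mm toward the clear end and lift.

```bash
python3 - <<'E'
from h import *
yw=-9.9; S=np.array([.5941,.0835,.0506]); g=S+Ro.from_euler('z',yw,degrees=True).apply([.014,0,0])
R=[180,0,yw-90]
ctrl.move_pose([g[0],g[1],.15],R)
r=ctrl.move_straight([g[0],g[1],.047],vel=.1,force_limit=15)
o=sensors.get_obs();print(r,o['t'],np.array(o['position'])-[g[0],g[1],.047],o['ft_force'])
if o['position'][2]<.056:
    claw.set_gripper(0,50)
    o=sensors.get_obs();print(o['finger_gap'],o['ft_force'])
    ctrl.move_straight([g[0],g[1],.065],vel=.05)
    print(sensors.get_obs()['ft_force'])
    ctrl.move_straight([g[0],g[1],.22],vel=.12)
    o=sensors.get_obs();print(o['t'],o['finger_gap'],o['ft_force'],o['position'])
    save(np.hstack([cv2.resize(viewer.snapshot('wrist'),(400,300)),cv2.resize(viewer.snapshot('top')[90:240,90:290],(400,300))]),'g1.png')
E
```

```text
False 10.45 [5.41959404e-04 6.39159096e-05 8.34662435e-04] [-0.14291128  0.19294765  0.23133597]
0.08381987414258492 [-0.57149796  1.42168262  3.10194157]
[ 0.23852159 -0.46999034 -1.35128346]
12.7083 0.08199577672953097 [-0.16690617  0.22533198 -1.73152046] [0.60749195 0.08106507 0.21907433]
```

View pics/g1.png

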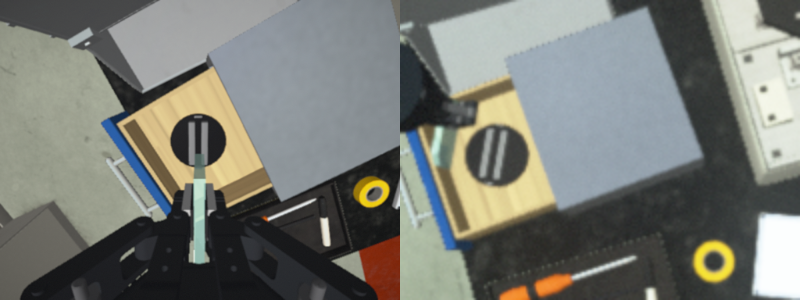

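The slide is held between the pads (gap about 7 mm, weight change about 1 N) and clear of the stand, which is upright in the drawer. I'll retract away from the press, then tip the slide and go to the panel.

```bash
python3 - <<'E'
from h import *
pm=np.array([.436,-.347,.2]); th,ys=55,-60
Rs=Ro.from_euler('z',ys,degrees=True)*Ro.from_euler('x',th,degrees=True)
e=(Rs*Ro.from_euler('z',-90,degrees=True)*Ro.from_euler('x',180,degrees=True)).as_euler('xyz',degrees=True)
tcp=pm+Rs.apply([.014,0,-.0036])
pre=tcp+[-.08,.04,.05]
print(tcp,e,np.round(kin.ik(pre,e)),np.round(kin.ik(tcp,e)))
ctrl.move_pose([.44,.06,.25],[180,0,-99.9])
print(sensors.get_obs()['joint_pos'],sensors.get_obs()['t'])
ctrl.move_pose(pre,e)
o=sensors.get_obs();print(o['t'],o['position'],o['finger_gap'],o['joint_pos'])
ctrl.move_straight(tcp,vel=.1);ctrl.hold(.5)
o=sensors.get_obs();print(o['t'],o['position'],o['orientation'],o['finger_gap'],o['ft_force'],np.abs(o['joint_vel']).max())
cs=viewer.get_calibration('side');ct=viewer.get_calibration('top')
B=np.array([(x,y,z) for x in(-.04,.04) for y in(-.004,.004) for z in(-.023,.023)]);X=Rs.apply(B)+pm
a=viewer.snapshot('top');b=viewer.snapshot('side')
P=[]
for im,c in((a,ct),(b,cs)):
    uv=proj(c,[pm])[0];u,v=np.round(uv).astype(int);im=im.copy()
    u0=np.clip(u-65,0,382);v0=np.clip(v-65,0,254)
    cr=cv2.resize(im[v0:v0+130,u0:u0+130],(400,400),interpolation=cv2.INTER_CUBIC)
    for q in proj(c,X): cv2.circle(cr,tuple(np.round((q-[u0,v0]+.5)*400/130).astype(int).tolist()),2,(255,0,255),-1)
    P.append(cr)
save(np.hstack(P),'f1.png')
E
```

```text
[ 0.44555386 -0.35764988  0.19793512] [ 180.   55. -150.] [-66.  11.  -0. -55. -88. 103.] [-60.  20.   5. -56. -81. 103.]
[ 2.81284278e+01  2.08656208e+00 -5.95994669e+00  2.17906139e-03
 -8.18913491e+01  5.19920762e+01] 13.5333
15.2833 [ 0.36600729 -0.31722256  0.24777012] 0.08601668589240911 [-66.00755756  11.35669492  -0.14767741 -54.56648662 -88.33678344
 102.86319669]
16.9583 [ 0.44550712 -0.35766291  0.1979988 ] [-179.98984726   55.00060149 -149.99619518] 0.08337199228081303 [-1.24335805  0.17596455 -0.97201124] 0.21349303109182147
```

View pics/f1.png

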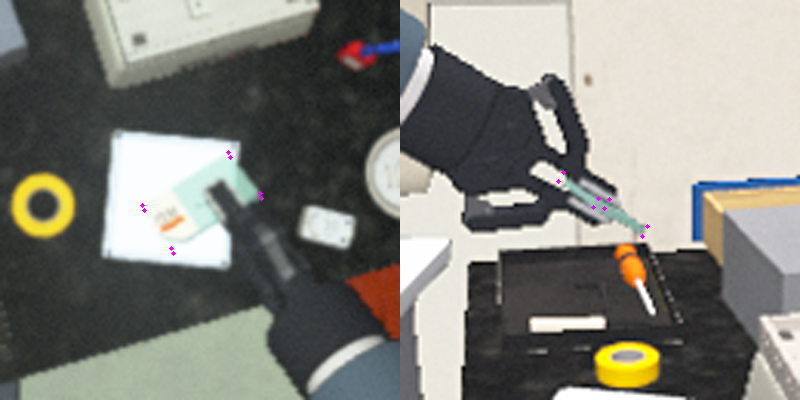

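The slide sits over the panel with the label (orange band at (172,222)) facing the top camera. The frosted end is clear of the fingers and the outline matches the prediction within a few mm. Tape, housing and bottle haven't moved, so I'm handing in.

```bash
python3 - <<'E'
from h import *
workorder.finish_job(); o=sensors.get_obs();print(o['t'],o['finger_gap'],o['position'],np.abs(o['joint_vel']).max())
E
```

```text
the job is handed in; nothing more can be done
the job is handed in; nothing more can be done
```

The job is handed in, at about 17 s of the 53 s allowed. The arm is still holding the slide over the backlight panel. `finish_job()` gives no verdict, and the state could not be read afterwards.

**What I did:** I pulled the drawer open by its handle; the tool travelled 149.8 mm. From the wrist camera, the bevel and label put the frosted end towards world -x, with the label facing +y. I gripped the slide on its clear part, aiming 14 mm past its middle, lifted it out and carried it to the panel. There I tipped it so the label normal is about 35° from straight up, with the slide centre about 20 cm above the bench.

**Last checks before handing in:**
- **Grip:** the finger gap was steady at about 7 mm against the 8 mm slide, and the lift showed a weight of about 1 N.
- **Slide pose:** in the top view the slide matched the predicted outline within a few mm, with the label up and the frosted end uncovered.
- **Stand and drawer:** the stand was upright in the open drawer in the picture taken just after the lift. I did not check it again at the end.
- **Bystanders:** the tape, the housing and the bottle looked unmoved by eye; I did not measure them.

**What disagreed:** when lowering onto the handle, the 12 N force stop triggered about 4 mm above the target height. The gap reading there was about 9 mm on an 11 mm bar. The handle grip still held through the whole pull.

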